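Cold-start setting of an engine's throttle and choke

ROBOT

A 6-joint arm with a two-finger parallel gripper is mounted at the origin on the work surface; the furniture and walls round the work are solid. World frame = base frame: x ahead of the robot, y to its left, z up, the work surface at z = 0. Lengths are in m, angles in rad, forces in N, time in s.
With the tool pointing down it reaches from about 0.35 to 0.875 m from the base axis. Payload 15.5 kg.
Tool frame: the origin (TCP) lies at the very end of the fingers, on their centre line; the grasp point (between the pads) lies 19 mm behind it; z points along the fingers, y is the line along which they close (so a half turn about z gives the same grasp; the last joint's range is limited). The gripper opens to 85 mm and grips with 20 to 120 N. Pads are 22 mm wide; open, the fingers measure 114 mm over their backs; the gripper's body (76 mm by 85 mm) begins 54 mm behind the grasp point. The pads swing forward as they close: fully open they stand 13 mm farther back than shut.
Start: joints at [-1.371, 0.494, 1.345, -0, 1.302, -0.096], TCP at [0.182, -0.598, 0.231] pointing down, gripper open.
Joint ranges: [-2.91, 2.91], [-0.82, 2.16], [0.22, 2.67], [-1.22, 4.37], [0.12, 2.79], [-3.08, 3.08]. Speed limits (rad/s): [1.89, 1.89, 2.57, 3.01, 3.01, 3.01].

INTERFACE

Orientations are given as a unit quaternion [w, x, y, z].
In Python, from station import manip gives the robot as it stands.
- The arm moves only by the tool arm_command, never from a script. Its argument "increments" is a list of rows, each a list of 2 entries, a list of its own where there are three numbers: the shift along the tool's x, y, z in m, then the turn about the tool's z in rad. A call has 1 to 12 rows; each row shifts and turns the commanded pose from where the row before left it, along the tool's axes as they then stand; what a row does not reach is not made up. A row lasts 1/8 s, in which the tool goes at most 62.5 mm and 10.7 degrees, less where a joint would pass 70% of its speed; a pose out of reach is approached as far as the arm can. A call with a gripper value outside its range is refused whole. "claw" is the opening, from 0 (shut) to 1 (fully open), set as the call begins (left out, the last holds). The fingers move at their own pace and stop on an object; the grip force is fixed at half the most. Time passes only in rows, so rows that do not move let the fingers close. It gives the time, the measured TCP pose, the force, the opening and the grip force at its end, in the units of the state.
- manip.observe(): the state, without advancing time (a new reading comes with each control period).
- manip.get_image(name): name is "side" or "top"; returns the picture (384x512x3 uint8, blue, green, red); there is no depth.
- manip.get_calibration(name): a dict with "fx", "fy", "cx", "cy" (pixels), "extrinsics" (4x4, takes a point from world to camera coordinates). Camera axes: x right, y up, looking along -z (the intrinsics and any distortion apply to the point x, -y, -z); pixel columns grow to the right and rows downward; lengths in m; the calibration is good to about 2 mm. A picture is of the moment at which its call begins. get_calibration takes no time and is no camera call.
- manip.hand_in(): hands the job in; it is judged then, once.
Trained networks look in the newest picture that a camera, given by its name, has taken for a name from the list of things; names that differ only in an ending like _2 or _b are one class to them, and where a whole thing is asked for, a point or a joint stands for the part that bears it (a point fixed in the world has none). Each returns a list of dicts, best first, with "confidence" (0 to 1); they miss things now and then, are a little off and sometimes report something else, mostly with a low value. They report only what shows in the picture. A call takes as long as a camera call.
- manip.regions_of(camera, target): "pixels" (384x512 bool, what is visible of it) and "xy" ([column, row] in pixels, amid what is visible of it).
The state is a dict: "time": time; "qpos": joint angles; "qd": joint speeds; "joint_efforts": joint torques, N m; "tcp_pos": TCP position; "eef_rot": TCP orientation; "contact_force": force on the tool from outside, world axes, zero at the start; "ft_torque": the same for the moment, N m; "opening": opening from 0.0 (shut) to 1.0 (fully open); "finger_force": force on a finger pad.
Only numpy, scipy, OpenCV 4.12 (cv2) and the standard library are available. Lean on these libraries where they do the work, as an engineer would, in place of code of your own. Each camera call takes 0.05 s, during which the arm holds its last target. There are 200 camera calls.

TASK

Set the engine control on the bench for a cold start. First, with the choke still fully home, swing the throttle lever until it points at the index fin on its quadrant and leave it there; then pull the spring-return choke handle out towards the robot until its pointer stands level with the index fin on its scale, and finish while still holding the handle steady there in the gripper, because it springs back when let go. Leave the tin, the cup and the nut beside the plate where they stand.

Things in the scene. Friction and masses are not known exactly. Their poses are not given: they have to be found in the camera images.
- throttle_lever (a joint): angle of the throttle lever: a flat steel bar on a vertical pivot, on the sector-shaped quadrant. 0 to 1.6 rad, growing anticlockwise seen from above; it starts between 0 and 0.25, at its left end as the robot sees it. A friction brake keeps it where it is left (about 3 N at the knob to move it). The knob is 85 mm from the pivot
- throttle_knob (a point): centre of the lever's upright round black knob, to be gripped from above: 24 mm diameter, 53 mm high, its top 24 mm above this point; the point's x axis points along the lever, from the pivot outward. The lever bar lies 46 mm below this point
- throttle_mark: index fin clipped on the rim of the throttle quadrant (4 mm thick, 18 mm high, 17 mm long), at another angle each time. The origin is NOT at the fin but on the lever's pivot axis, at the top of the mounting plate; the x axis runs from the pivot level through the middle of the fin, which is 99 to 116 mm out. The lever points at the fin when its knob centre lies on this x axis. From the start the lever must turn 0.4 to 1.3 rad anticlockwise (joint growing)
- throttle_mark_fin (a point): top of that fin at its inner end, 100 mm from the pivot
- choke_unit: choke pull unit: a 210 x 56 mm steel base with two rails, a spring housing at the far end (top 36 mm above the origin, its face 49 mm behind the handle's centre at home) and a graduated scale along its +y side (a line every 10 mm). Origin under the centre of the handle at home, at the top of the mounting plate; -x is the direction of pull, roughly towards the robot; z up. Throttle and choke may change places on the plate, left and right
- choke_slide: the sliding carriage with its upright black handle and pointer; origin under the handle's centre, axes parallel to the choke unit's; it lies at the choke unit's origin when home. Travel 80 mm along -x of the choke unit. A spring returns it: 4 N at home, 10 N at 55 mm out
- choke_handle (a point): where to grip the handle: an upright black paddle, 14 mm thick along the direction of pull, 40 mm wide across it, 62 mm high; its top is 23 mm above this point, and 39 mm below this point begins its wider foot. Axes as the choke slide's: grip it across x
- choke_pointer (a point): tip of the narrow pointer that sticks out from the carriage to the +y side over the scale, in line with the handle's middle
- choke_mark: index fin clipped on the choke scale (4 mm thick, 10 mm long across the scale, 18 mm high), 30 to 58 mm out from the pointer's home position, changing each time. Origin on the centre line of the choke unit at the top of the mounting plate, level with the fin; axes parallel to the choke unit's. The choke is at the mark when the pointer has x = 0 in this frame
- choke_mark_fin (a point): point at the inner end of that fin where the pointer's tip stands when the choke is at the mark
- control_plate: grey mounting plate fixed on the bench, 260 (x) x 380 (y) x 12 mm, that carries both controls; origin at the centre of its underside, x pointing away from the robot
- grease_tin_b: orange tin, 67 mm diameter, 60 mm high, loose on the bench left of the plate; leave alone
- cup_b: rusty cup, 70 mm diameter, 114 mm high, loose on the bench right of the plate; leave alone
- nut_b: dark hexagon nut, 41 mm wide, 19 mm high, lying on the bench in front of the plate; leave alone

How it is judged:
By the outcome, as a careful person would: the job done as asked, in the order asked, and still so for the second after the job is handed in, while the arm keeps its last pose, push and grip.
It also fails if it takes over 45 s, if anything falls off the work surface, if the arm or the gripper's body presses on something with over 40 N, if the wrist force passes 120 N, or if a joint passes its speed limit or range.

## Working session

There is one attempt and no reset: what is moved stays moved. The work goes in short steps, Python scripts to look and compute and a tool call to move; the robot and the scene stay as the last step left them, time stands still between calls to the robot, and variables do not carry over. Pictures are saved under pics/ and viewed, at most 10 in all, crops included, and the job is handed in when it is done.

Besides the shell and the picture viewer there is one more tool, called after "Request:" as name(argument=value, ...), one argument or row to a line, values as JSON. arm_command: Moves the arm, as the interface text tells. Its arguments: {"type":"object","properties":{"increments":{"type":"array"},"claw":{"type":"number"}},"required":["increments"]}

```bash
ls; mkdir -p pics; python3 - <<'E'
from station import manip
import cv2
s=manip.observe()
print({k:s[k] for k in ("time","tcp_pos","eef_rot","opening")})
for n in ("side","top"):
    cv2.imwrite(f"pics/{n}0.png",manip.get_image(n)); print(n,manip.get_calibration(n))
    for t in ("throttle_knob","throttle_mark","choke_slide","choke_mark","choke_unit","control_plate"):
        print(t,[(r["confidence"],r["xy"],r["pixels"].sum()) for r in manip.regions_of(n,t)][:3])
E
```

```text
pics
{'time': 0.0, 'tcp_pos': array([ 0.18211376, -0.59748537,  0.23068613]), 'eef_rot': array([-6.32131067e-04,  9.89083506e-01,  1.47354727e-01, -4.61274825e-05]), 'opening': 1.0010600971161296}
side {'fx': 350.3590476935104, 'fy': 350.3590476935104, 'cx': 252.34027822775542, 'cy': 192.76223446474503, 'extrinsics': array([[-0.96223938, -0.27203426, -0.00963008,  0.4954497 ],
       [ 0.13578512, -0.51035999,  0.84917317, -0.13216612],
       [-0.235919  ,  0.81580025,  0.52802669, -0.96697339],
       [ 0.        ,  0.        ,  0.        ,  1.        ]])}
throttle_knob [(0.4, [257.5, 156.3], np.int64(401))]
throttle_mark [(0.73, [235.2, 174.6], np.int64(208)), (0.55, [255.3, 212.8], np.int64(30)), (0.55, [236.2, 205.5], np.int64(3438))]
choke_slide []
choke_mark [(0.35, [258.7, 158.3], np.int64(351))]
choke_unit [(0.57, [232.7, 184.5], np.int64(1114))]
control_plate [(0.68, [238.0, 203.9], np.int64(3300))]
top {'fx': 496.0783115846878, 'fy': 496.0783115846878, 'cx': 251.10257307020532, 'cy': 191.6482924668071, 'extrinsics': array([[ 0.00481768, -0.99989083, -0.0139687 ,  0.0347349 ],
       [ 0.99560177,  0.00348911,  0.09362125, -0.5239018 ],
       [-0.09356229, -0.0143583 ,  0.99550989, -1.26295699],
       [ 0.        ,  0.        ,  0.        ,  1.        ]])}
throttle_knob [(0.56, [233.7, 168.3], np.int64(357))]
throttle_mark []
choke_slide [(0.86, [313.4, 154.9], np.int64(323))]
choke_mark []
choke_unit [(0.8, [313.0, 162.5], np.int64(2180))]
control_plate [(0.77, [283.4, 169.4], np.int64(9616))]
```

```bash
python3 - <<'E'
import cv2
a=cv2.imread("pics/top0.png")[95:245,185:385]; cv2.imwrite("pics/topc.png",cv2.resize(a,None,fx=4,fy=4,interpolation=cv2.INTER_CUBIC))
a=cv2.imread("pics/side0.png")[115:265,150:350]; cv2.imwrite("pics/sidec.png",cv2.resize(a,None,fx=4,fy=4,interpolation=cv2.INTER_CUBIC))
E
```

```text
(no output)
```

View pics/topc.png

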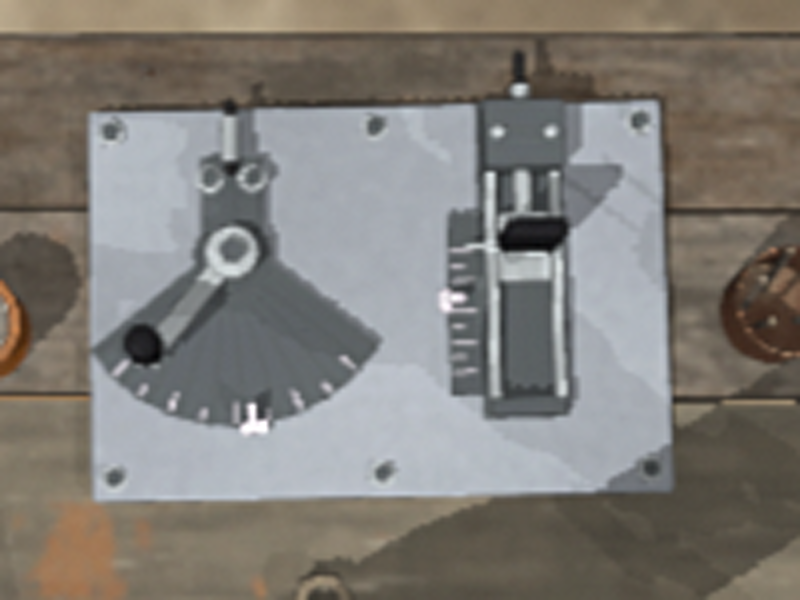

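View pics/sidec.png

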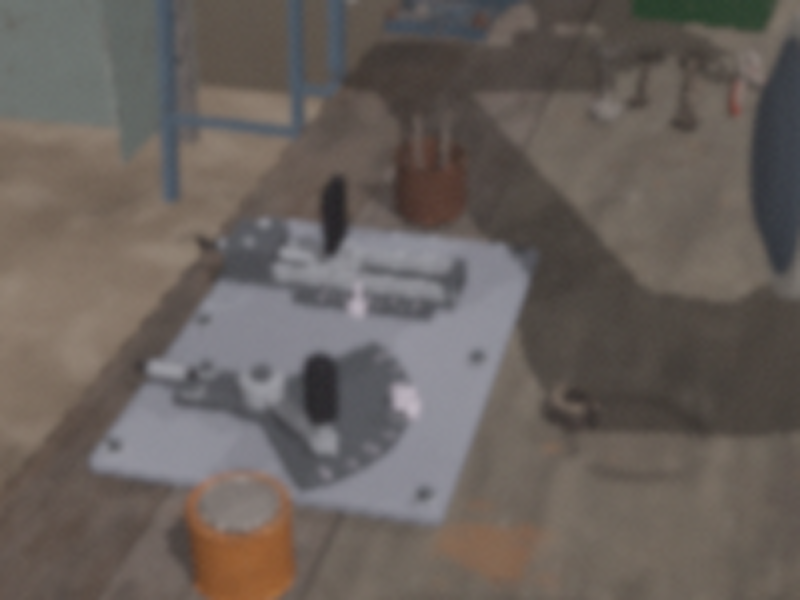

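View pics/top0.png

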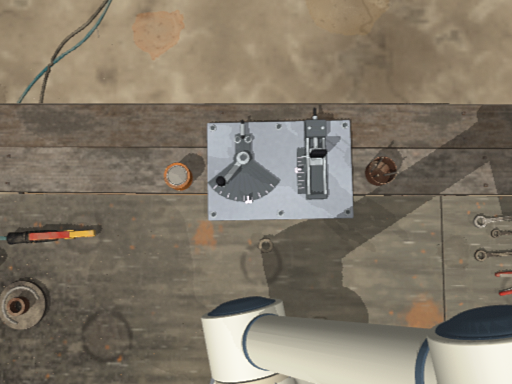

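The top view shows the throttle on the left: pivot at crop (232,250), knob (142,343), white fin about (254,420). The choke is on the right: handle (535,232), pointer tip about (467,247), fin (452,298). The nut is in front at full-picture (265,244).

```bash
cat > h.py <<'E'
import numpy as np, cv2
from station import manip
C={n:manip.get_calibration(n) for n in("side","top")}
OFF={"top":(185,95),"side":(150,115)}
def full(n,c): return (np.array(c,float)+.5)/4-.5+OFF[n]
def ray(n,px):
    c=C[n];E=c["extrinsics"];d=np.array([(px[0]-c["cx"])/c["fx"],-(px[1]-c["cy"])/c["fy"],-1.])
    return -E[:3,:3].T@E[:3,3], E[:3,:3].T@d
def atz(n,px,z):
    o,d=ray(n,px); return o+d*(z-o[2])/d[2]
def tri(p,q):
    A=[];b=[]
    for n,x in(("top",p),("side",q)):
        o,d=ray(n,x);d/=np.linalg.norm(d);P=np.eye(3)-np.outer(d,d);A.append(P);b.append(P@o)
    r=np.linalg.lstsq(np.vstack(A),np.hstack(b),rcond=None);return r[0],np.sqrt(r[1])
E
python3 - <<'E'
from h import *
np.set_printoptions(precision=4,suppress=True)
f=lambda n,*c:full(n,c)
print("cam",ray("top",(0,0))[0],ray("side",(0,0))[0])
print("plate",[atz("top",f("top",*c),.012) for c in((90,112),(660,100),(672,490),(95,498))])
print("plate side",[atz("side",f("side",*c),.012) for c in((92,468),(440,520),(538,250))])
print("knob",tri(f("top",142,343),f("side",320,362)))
print("handle",tri(f("top",536,230),f("side",335,182)))
print("tfin",tri(f("top",254,420),f("side",405,398)))
print("cfin",tri(f("top",452,298),f("side",357,295)))
for z in(.02,.03,.04,.05):print("z",z,"pivot",atz("top",f("top",232,250),z),"fin",atz("top",f("top",254,420),z),"cfin",atz("top",f("top",452,298),z),"ptr",atz("top",f("top",467,247),z))
for z in(.08,.1):print("knob",atz("top",f("top",142,343),z),"handle",atz("top",f("top",535,228),z))
E
python3 - <<'E'
import cv2
a=cv2.imread("pics/top0.png")
b=cv2.resize(a[140:210,205:285],None,fx=9,fy=8,interpolation=cv2.INTER_CUBIC)[:, :]
cv2.imwrite("pics/z1.png",cv2.resize(a[145:207,208:284],None,fx=8,fy=8,interpolation=cv2.INTER_CUBIC))
cv2.imwrite("pics/z2.png",cv2.resize(a[115:190,290:345],None,fx=8,fy=8,interpolation=cv2.INTER_CUBIC))
E
```

```text
cam [0.4033 0.0184 1.3068] [0.2666 0.8562 0.6276]
plate [array([0.709, 0.155, 0.012]), array([ 0.7176, -0.2232,  0.012 ]), array([ 0.4593, -0.2274,  0.012 ]), array([0.4525, 0.1483, 0.012 ])]
plate side [array([0.7032, 0.1639, 0.012 ]), array([0.4509, 0.154 , 0.012 ]), array([ 0.4605, -0.2261,  0.012 ])]
knob (array([0.5455, 0.1124, 0.0963]), array([0.0012]))
handle (array([ 0.6145, -0.1285,  0.1073]), array([0.0013]))
tfin (array([0.5045, 0.0449, 0.0275]), array([0.0026]))
cfin (array([ 0.5834, -0.0834,  0.0292]), array([0.0014]))
z 0.02 pivot [0.6151 0.0597 0.02  ] fin [0.5033 0.0446 0.02  ] cfin [ 0.5838 -0.0843  0.02  ] ptr [ 0.6175 -0.0943  0.02  ]
z 0.03 pivot [0.6135 0.0593 0.03  ] fin [0.5026 0.0444 0.03  ] cfin [ 0.5824 -0.0835  0.03  ] ptr [ 0.6158 -0.0934  0.03  ]
z 0.04 pivot [0.6118 0.059  0.04  ] fin [0.5018 0.0442 0.04  ] cfin [ 0.5809 -0.0827  0.04  ] ptr [ 0.6141 -0.0925  0.04  ]
z 0.05 pivot [0.6102 0.0587 0.05  ] fin [0.501 0.044 0.05 ] cfin [ 0.5795 -0.0819  0.05  ] ptr [ 0.6125 -0.0916  0.05  ]
knob [0.5465 0.1134 0.08  ] handle [ 0.6196 -0.1315  0.08  ]
knob [0.5442 0.1119 0.1   ] handle [ 0.6161 -0.129   0.1   ]
```

View pics/z1.png

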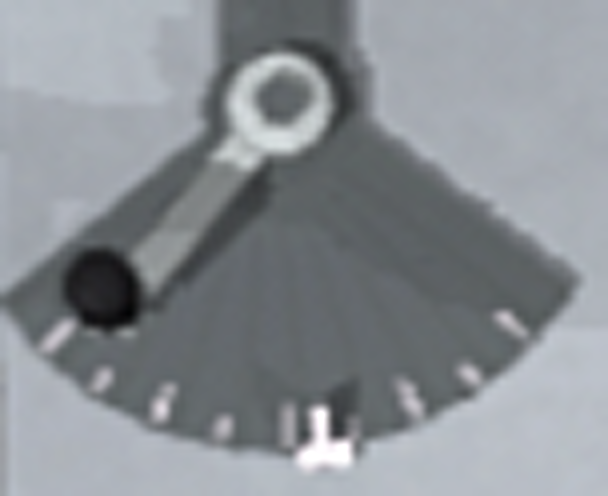

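View pics/z2.png

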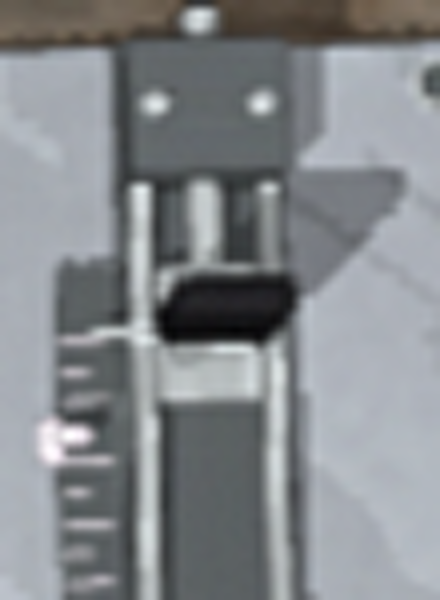

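z1 shows the hub at (280,97), the knob at (103,288) and the throttle fin blade at (322,430), between the 0.8 and 1.0 ticks. z2 shows the pointer tip at (95,333) and the fin blade near (75,436), about 33 mm out. Moving the arm over now.

Request:
arm_command(
  increments=[
    [[0.0346,-0.0358,0],0],
    [[0.0346,-0.0358,0],0],
    [[0.0346,-0.0358,0],0],
    [[0.0346,-0.0358,0],0],
    [[0.0346,-0.0358,0],0],
    [[0.0346,-0.0358,0],0],
    [[0.0346,-0.0358,0],0],
    [[0.0346,-0.0358,0],0],
    [[0.0346,-0.0358,0],0],
    [[0.0346,-0.0358,0],0],
    [[0.0346,-0.0358,0],0],
    [[0.0346,-0.0358,0],0],
  ],
  claw=0.7,
)

```text
time: 2.2
tcp_pos: [0.4548, -0.0643, 0.2315]
eef_rot: [0.0, 0.989, 0.147, 0.0]
contact_force: [0.6, -0.5, 0.3]
opening: 0.702
finger_force: 0.0
```

Request:
arm_command(
  increments=[
    [[0.0346,-0.0358,0],0],
    [[0.0346,-0.0358,0],0],
    [[0.0346,-0.0358,0],0],
    [[0.0346,-0.0358,0],0],
    [[0,0,0],0.16],
    [[0,0,0],0.16],
    [[0,0,0],0.16],
    [[0,0,0],0.16],
    [[0,0,0],0.16],
    [[0,0,0],0.16],
    [[0,0,0],0],
    [[0,0,0],0],
  ],
)

```text
time: 3.7
tcp_pos: [0.5448, 0.1114, 0.2313]
eef_rot: [-0.0, 0.946, -0.324, 0.0]
contact_force: [0.1, 0.3, 0.5]
opening: 0.701
finger_force: 0.0
```

Request:
arm_command(
  increments=[
    [[0,0,0.035],0],
    [[0,0,0.035],0],
    [[0,0,0.035],0],
    [[0,0,0.03],0],
    [[0,0,0.02],0],
    [[0,0,0.02],0],
    [[0,0,0],0],
  ],
)

```text
time: 4.58
tcp_pos: [0.544, 0.1114, 0.0553]
eef_rot: [0.0, 0.946, -0.325, -0.001]
contact_force: [-0.0, 0.1, 0.1]
opening: 0.701
finger_force: 0.0
```

Request:
arm_command(
  increments=[
    [[0,0,0],0],
    [[0,0,0],0],
    [[0,0,0],0],
    [[0,0,0],0],
    [[0,0,0],0],
    [[0,0,0],0],
    [[0,0,0],0],
    [[0,0,0],0],
  ],
  claw=0,
)

```text
time: 5.58
tcp_pos: [0.5453, 0.1116, 0.0573]
eef_rot: [-0.0, 0.945, -0.326, 0.001]
contact_force: [-1.2, 0.8, 7.6]
opening: 0.266
finger_force: 58.3
```

Request:
arm_command(
  increments=[
    [[0.00026,0.0067,0],-0.079],
    [[0.00026,0.0067,0],-0.079],
    [[0.00026,0.0067,0],-0.079],
    [[0.00026,0.0067,0],-0.079],
    [[0.00026,0.0067,0],-0.079],
    [[0.00026,0.0067,0],-0.079],
    [[0.00026,0.0067,0],-0.079],
    [[0.00026,0.0067,0],-0.079],
    [[0.00026,0.0067,0],-0.079],
    [[0.00026,0.0067,0],-0.079],
    [[0,0,0],0],
    [[0,0,0],0],
  ],
)

```text
time: 7.08
tcp_pos: [0.5284, 0.0483, 0.0574]
eef_rot: [0.0, 0.998, 0.063, 0.001]
contact_force: [1.7, -1.0, 6.3]
opening: 0.262
finger_force: 58.6
```

Request:
arm_command(
  increments=[
    [[0,0,0],0],
    [[0,0,0],0],
    [[0,0,0],0],
    [[0,0,-0.03],0],
    [[0,0,-0.035],0],
    [[0,0,-0.035],0],
    [[0,0,-0.02],0],
    [[0,0,0],0],
  ],
  claw=0.7,
)

```text
time: 8.07
tcp_pos: [0.528, 0.0485, 0.1775]
eef_rot: [0.0, 0.998, 0.063, 0.001]
contact_force: [0.7, 0.4, -0.1]
opening: 0.699
finger_force: 0.0
```

Request:
arm_command(
  increments=[
    [[0.0105,0.031,0],0],
    [[0.0105,0.031,0],0],
    [[0.0105,0.031,0],0],
    [[0.0105,0.031,0],0],
    [[0.0105,0.031,0],0],
    [[0.0105,0.031,0],0],
    [[0,0,0],0],
  ],
)

```text
time: 8.95
tcp_pos: [0.6134, -0.1299, 0.1747]
eef_rot: [-0.0, 0.998, 0.062, -0.001]
contact_force: [-0.5, 0.3, -1.0]
opening: 0.698
finger_force: 0.0
```

```bash
python3 - <<'E'
from station import manip
import cv2
a=manip.get_image("top");cv2.imwrite("pics/top1.png",a)
b=manip.get_image("side");cv2.imwrite("pics/side1.png",b)
x=cv2.resize(a[145:207,208:284],None,fx=8,fy=8,interpolation=cv2.INTER_CUBIC)
cv2.imwrite("pics/z3.png",x)
E
```

```text
(no output)
```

View pics/z3.png

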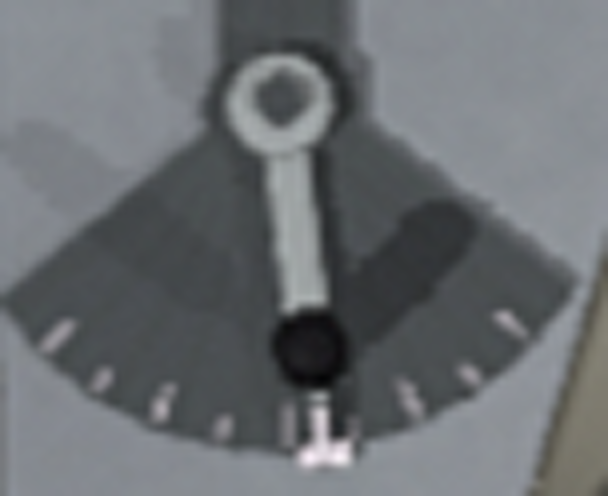

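The lever now runs from the hub (280,97) through (304,300) towards the fin blade at (320,425). I'll put numbers on the alignment.

```bash
python3 - <<'E'
from h import *
np.set_printoptions(precision=4,suppress=True)
g=cv2.imread("pics/z3.png").max(2).astype(float)
F=lambda x,y:np.array([(x+.5)/8-.5+208,(y+.5)/8-.5+145])
def cen(y,x0,x1,t):
    w=np.clip(g[y,x0:x1]-t,0,None);return (w*np.arange(x0,x1)).sum()/w.sum()
bar=[(cen(y,250,345,125),y) for y in range(170,300,10)]
fin=[(cen(y,306,338,150),y) for y in range(398,442,6)]
print(np.round(bar,1).tolist(),np.round(fin,1).tolist())
B=np.array([atz("top",F(*p),.030)[:2] for p in bar]);k=np.polyfit(B[:,0],B[:,1],1)
print("bar angle",np.arctan(k[0]))
for z in(.025,.03,.036):
    P=np.array([atz("top",F(*p),z)[:2] for p in fin]);m=P.mean(0)
    print(z,m,"off bar line (y)",m[1]-np.polyval(k,m[0]), "angle fin from pivot",np.arctan2(np.polyval(k,.6127)-m[1],.6127-m[0]))
E
```

```text
[[288.0, 170.0], [288.0, 180.0], [289.5, 190.0], [291.3, 200.0], [292.4, 210.0], [294.2, 220.0], [295.5, 230.0], [296.0, 240.0], [296.1, 250.0], [298.2, 260.0], [300.0, 270.0], [301.7, 280.0], [303.3, 290.0]] [[319.5, 398.0], [nan, 404.0], [319.7, 410.0], [320.0, 416.0], [320.3, 422.0], [320.4, 428.0], [320.9, 434.0], [321.4, 440.0]]
bar angle 0.13197758215983355
0.025 [nan nan] off bar line (y) nan angle fin from pivot nan
0.03 [nan nan] off bar line (y) nan angle fin from pivot nan
0.036 [nan nan] off bar line (y) nan angle fin from pivot nan<stdin>:6: RuntimeWarning: invalid value encountered in scalar divide
```

The extrapolated bar line passes (320.2,425) and the fin is at about 320.3, so the throttle is on its mark. Next, the choke handle.

Request:
arm_command(
  increments=[
    [[0.0012,-0.001,0],-0.147],
    [[0,0,0],-0.147],
    [[0,0,0],-0.147],
    [[0,0,0],-0.147],
    [[0,0,0],-0.147],
    [[0,0,0],-0.147],
    [[0,0,0],-0.147],
    [[0,0,0],-0.147],
    [[0,0,0],-0.147],
    [[0,0,0],-0.147],
    [[0,0,0],0],
    [[0,0,0],0],
  ],
)

```text
time: 10.55
tcp_pos: [0.614, -0.1264, 0.1761]
eef_rot: [-0.0, 0.699, 0.715, -0.0]
contact_force: [0.5, 0.2, 0.2]
opening: 0.698
finger_force: 0.0
```

Request:
arm_command(
  increments=[
    [[0,0,0.025],0],
    [[0,0,0.025],0],
    [[0,0,0.02],0],
    [[0,0,0.02],0],
    [[0,0,0.02],0],
    [[0,0,0],0],
    [[0,0,0],0],
  ],
)

```text
time: 11.42
tcp_pos: [0.6146, -0.127, 0.0669]
eef_rot: [0.0, 0.699, 0.716, 0.0]
contact_force: [0.7, 0.7, -0.1]
opening: 0.698
finger_force: 0.0
```

Request:
arm_command(
  increments=[
    [[0,0,0],0],
    [[0,0,0],0],
    [[0,0,0],0],
    [[0,0,0],0],
    [[0,0,0],0],
    [[0,0,0],0],
    [[0,0,0],0],
    [[0,0,0],0],
    [[0,0,0],0],
  ],
  claw=0,
)

```text
time: 12.55
tcp_pos: [0.6152, -0.1271, 0.067]
eef_rot: [0.001, 0.698, 0.716, 0.001]
contact_force: [3.2, 1.8, 6.3]
opening: 0.157
finger_force: 58.8
```

Request:
arm_command(
  increments=[
    [[0,-0.003,0],0],
    [[0,-0.003,0],0],
    [[0,-0.003,0],0],
    [[0,-0.003,0],0],
    [[0,-0.003,0],0],
    [[0,-0.003,0],0],
    [[0,-0.003,0],0],
    [[0,-0.003,0],0],
    [[0,-0.003,0],0],
    [[0,-0.003,0],0],
    [[0,0,0],0],
    [[0,0,0],0],
  ],
)

```text
time: 14.05
tcp_pos: [0.5857, -0.1278, 0.067]
eef_rot: [0.001, 0.698, 0.716, 0.001]
contact_force: [7.5, 3.2, 4.1]
opening: 0.156
finger_force: 58.8
```

```bash
python3 - <<'E'
from station import manip
import cv2, numpy as np
a=manip.get_image("top");cv2.imwrite("pics/top2.png",a)
b=manip.get_image("side");cv2.imwrite("pics/side2.png",b)
o=cv2.imread("pics/top0.png");os=cv2.imread("pics/side0.png")
r=lambda i,y,x:cv2.resize(i[y:y+36,x:x+49],None,fx=8,fy=8,interpolation=cv2.INTER_CUBIC)
cv2.imwrite("pics/z4.png",np.vstack([np.hstack([r(o,145,290),r(a,145,290)]),np.hstack([r(os,165,215),r(b,165,215)])]))
E
```

```text
(no output)
```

View pics/z4.png

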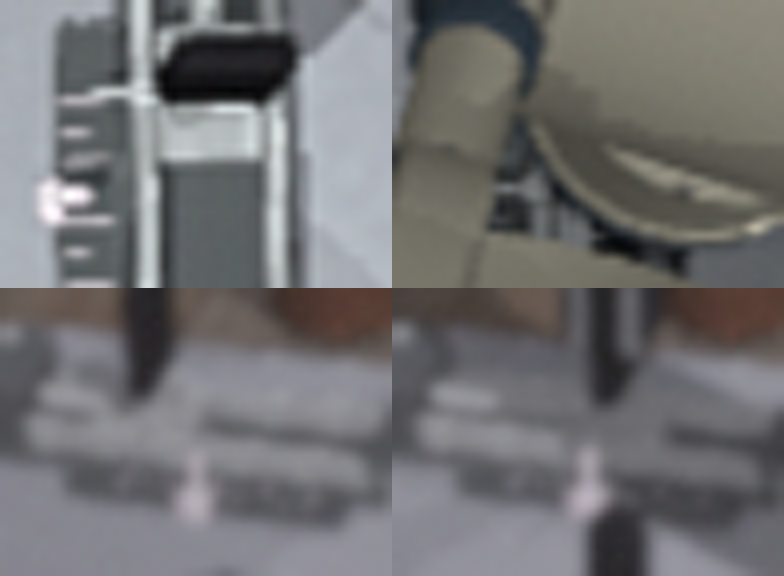

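The top view is now blocked by the wrist. In the side view the fin blade at (588,470) stands close in front of where the pointer should be, but the pointer itself is too thin to see. I'll work out the pull distance from the first pictures.

```bash
python3 - <<'E'
from h import *
np.set_printoptions(precision=4,suppress=True,linewidth=200)
g=cv2.imread("pics/top0.png").max(2)
print("rows 153..184, cols 294..306");print(np.c_[np.arange(153,185),g[153:185,294:310]])
c=C["top"]["extrinsics"]
def proj(n,p):
    c=C[n];q=c["extrinsics"][:3,:3]@p+c["extrinsics"][:3,3];return np.array([c["cx"]+c["fx"]*q[0]/-q[2],c["cy"]-c["fy"]*q[1]/-q[2]])
for x in(.614,.584,.58):
  for z in(.02,.03,.038):print(x,z,proj("top",np.array([x,-.087,z])),proj("side",np.array([x,-.087,z])))
manip.get_image("side")
for t in("choke_pointer","choke_mark","choke_mark_fin","choke_slide","choke_handle"):
    print(t,[(r["confidence"],r["xy"],r["pixels"].sum()) for r in manip.regions_of("side",t)][:2])
E
```

```text
rows 153..184, cols 294..306
[[153 180 182 153  92  95  99  97  97  97  98  83  71 131 189 164  81]
 [154 180 183 153  92  97  99  97  94  92  83  60  60 131 190 163  62]
 [155 181 181 153  93  93  95  93 100 106 105  94 101 167 218 186  86]
 [156 180 180 154  98 101 103 112 157 199 202 201 198 201 209 180 100]
 [157 180 181 164 149 175 179 179 179 166 134 113 122 179 227 220 173]
 [158 182 183 162 120 118 121 120 117 109  95  84  88 137 187 178 155]
 [159 182 185 161 107  92  92  92  93  96  95  90  89 128 175 172 159]
 [160 182 185 160 104 101 102 102  97  96  97  91  90 122 169 175 154]
 [161 182 185 160 139 176 180 165 125  99  98  92  92 122 168 177 155]
 [162 183 183 159 112 118 121 116 101  96  96  92  91 122 167 178 155]
 [163 185 187 158 100  93  98  97  99  98  97  92  91 116 162 176 151]
 [164 185 187 159 103 115 138 137 138 135 123 105 105 114 160 177 147]
 [165 183 185 156 113 138 148 145 131 108 102 108 112 113 161 180 127]
 [166 180 180 154  94  97  94  82  78  68  84 108 111 111 160 184 129]
 [167 175 189 198 145  83  76  71  62  61  79 104 104 106 159 206 169]
 [168 
[... 1114 characters left out ...]
71 160 217 174]
 [184 181 185 175 151 147 145 144 128 101  99 100  82  73 158 212 167]]
0.614 0.02 [298.6026 157.679 ] [230.8536 188.9991]
0.614 0.03 [298.9156 157.0565] [230.7274 186.4326]
0.614 0.038 [299.1695 156.5515] [230.6257 184.3626]
0.584 0.02 [298.6501 169.0344] [239.4033 190.2012]
0.584 0.03 [298.9642 168.4984] [239.3153 187.6245]
0.584 0.038 [299.219  168.0636] [239.2443 185.5461]
0.58 0.02 [298.6565 170.5522] [240.5511 190.3625]
0.58 0.03 [298.9707 170.0278] [240.4683 187.7845]
0.58 0.038 [299.2256 169.6024] [240.4014 185.705 ]
choke_pointer [(0.58, [240.2, 179.3], np.int64(113))]
choke_mark []
choke_mark_fin []
choke_slide [(0.57, [241.5, 177.5], np.int64(154))]
choke_handle []
```

```bash
python3 - <<'E'
from h import *
np.set_printoptions(precision=2,suppress=True,linewidth=220)
def proj(n,p):
    c=C[n];q=c["extrinsics"][:3,:3]@p+c["extrinsics"][:3,3];return np.array([c["cx"]+c["fx"]*q[0]/-q[2],c["cy"]-c["fy"]*q[1]/-q[2]])
g0=cv2.imread("pics/side0.png").max(2).astype(float)
g2=np.mean([manip.get_image("side").max(2).astype(float) for _ in range(6)],0)
for x in(.615,.585):
  for z in(.035,.045,.065,.107):print(x,z,proj("side",np.array([x,-.11,z])))
print(np.c_[np.arange(168,192),g0[168:192,224:246]].astype(int));print(np.c_[np.arange(168,192),g2[168:192,228:254]].astype(int))
E
```

```text
0.615 0.035 [232.58 181.75]
0.615 0.045 [232.46 179.17]
0.615 0.065 [232.22 173.95]
0.615 0.107 [231.71 162.68]
0.585 0.035 [241.06 182.89]
0.585 0.045 [240.98 180.31]
0.585 0.065 [240.82 175.07]
0.585 0.107 [240.47 163.75]
[[168 100 102 104 102  99  87  67  47  43  41  38  46  65  86  97 102 107 110 108 105 106 107]
 [169 110 109 107 105 100  90  72  50  42  38  42  47  64  81  95 105 108 107 104 104 106 107]
 [170 127 123 120 116 111  99  76  52  44  43  40  45  61  82  97 106 108 106 104 105 108 108]
 [171 141 139 137 133 126 114  87  58  44  41  40  46  64  90 105 112 112 111 110 110 110 108]
 [172 146 146 143 142 137 124  96  61  45  41  41  49  75 104 120 124 123 121 121 120 118 115]
 [173 141 140 137 136 135 126 102  64  44  42  43  57  87 118 134 137 135 134 135 135 134 131]
 [174 130 126 124 123 128 124 103  69  46  41  48  71 109 135 143 143 142 144 144 146 143 143]
 [175 126 117 115 115 117 116  99  69  46  46  59  93 129 146 150 148 148 148 149 149 148 149]
 [176 131 122 119 116 114 110  94  67  46  49  74 112 139 149 152 153 152 151 151 152 151 151]
 [177 145 136 130 124
[... 3369 characters left out ...]
 119 119 116 112 109 105 104 104]
 [186 118 121 121 121 122 124 128 129 127 129 148 165 152 126 115 116 118 118 117 117 117 116 116 115 115 115]
 [187  99 103 109 112 108 107 110 114 117 122 145 164 149 119 106 108 110 112 110 110 111 112 114 115 117 117]
 [188  93 101 109 108 102 101  99 103 108 114 140 161 148 115  97  93  93  93  93  93  97  99 103 106 110 111]
 [189  93 104 111 103  98  99  97 101 112 125 151 169 157 129 104  86  79  76  75  80  85  84  84  87  92  94]
 [190  97 101 104  98  95  96  94 101 121 147 171 182 172 148 117  93  84  78  73  76  81  76  73  72  75  80]
 [191 112 110 110 107 106 103 100 105 127 158 179 186 174 145 111  91  86  81  74  73  75  74  73  71  72  78]]
```

```bash
python3 - <<'E'
from h import *
np.set_printoptions(linewidth=220)
g=np.mean([manip.get_image("top").max(2).astype(float) for _ in range(6)],0)
print(np.c_[np.arange(162,178),g[162:178,298:316]].astype(int))
cv2.imwrite("pics/z5.png",cv2.resize(cv2.imread("pics/top2.png")[155:185,295:325],None,fx=18,fy=18,interpolation=cv2.INTER_CUBIC))
E
```

```text
[[162 112 110 108 106 101  89  70  65  61  61  94  97  75  72  74  74  74  74]
 [163 103 110 108 105 100  85  68  67  62  52  84 104  86  73  74  74  73  73]
 [164  90  96  98  97  98  85  76  72  56  51  57  88  95  76  73  73  74  73]
 [165  91  90  89  89  86  73  70  63  51  58  59  73  99  91  75  74  74  74]
 [166  97  96  94  93  79  50  51  51  53  76  81  64  85 102  89  75  73  74]
 [167 102 101 101 101  87  58  54  55  81 106  94  65  53  87 103  90  76  74]
 [168 106 105 104 106 102 108 118 107 113 119 107  75  34  56  90 108  97  77]
 [169 108 108 108 109  94  68  67  64  91 118 112  88  45  36  59  90 108 101]
 [170 112 111 112 111  89  45  43  44  57  81  95  81  62  58  44  56  82 106]
 [171 115 114 115 108  78  46  46  45  46  78 107  92  80  89  70  66  53  70]
 [172 118 117 117 102  72  67  59  45  45  79 110  94  82 101  93  90  65  41]
 [173 119 120 119  97  58  54  53  45  43  79 110  92  80 105 107 109  86  31]
 [174 113 116 118 113 116 121 114 101  92  96 111  94  81 106 108 111 101  70]
 [175 114 111 103 107 121 123 124 124 123 122 123 119 115 113 111 110  90  41]
 [176 114 108 102 111 120 120 120 120 122 124 124 123 122 120 118 118 105  76]
 [177 115 105 101 114 119 119 118 118 118 120 123 122 121 120 119 119 117 113]]
```

View pics/z5.png

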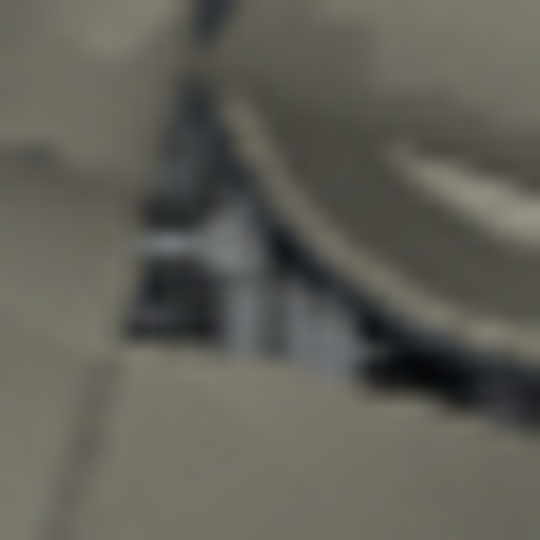

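In this picture the pointer is the light strip at (175,242), which is full row 168.14. That means it is about 31.3 mm out, and the fin is at about 32.1 mm. It needs a small further pull.

Request:
arm_command(
  increments=[
    [[0,-0.0008,0],0],
    [[0,0,0],0],
    [[0,0,0],0],
    [[0,0,0],0],
  ],
)

```text
time: 15.55
tcp_pos: [0.5849, -0.1278, 0.067]
eef_rot: [0.001, 0.698, 0.716, 0.001]
contact_force: [5.9, 3.7, 5.0]
opening: 0.154
finger_force: 58.7
```

```bash
python3 - <<'E'
from h import *
np.set_printoptions(linewidth=220)
g=np.mean([manip.get_image("top").max(2).astype(float) for _ in range(6)],0)
print(g[165:172,302:306].astype(int))
s=manip.observe();print(s["time"],s["tcp_pos"],s["contact_force"],s["opening"])
E
```

```text
[[89 76 78 75]
 [79 55 60 62]
 [83 51 49 52]
 [94 73 78 81]
 [95 69 67 70]
 [92 53 49 50]
 [80 46 46 45]]
15.85 [ 0.58491202 -0.12785004  0.06697601] [6.88994395 2.28699844 4.84736634] 0.15690841313612033
```

The pointer is now at row 168.42, against a target of about 168.4, and the grip is steady.

```bash
python3 -c "
from station import manip
print(manip.hand_in())"
```

```text
the job is handed in; nothing more can be done
None
```

I handed the job in at about 16 s of the 45 s limit: the throttle lever was set on its fin first, then the choke was pulled out about 32 mm, level with its fin as measured (good to about 1 mm), and is still held in the gripper. The tin, cup and nut were left alone.

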